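# Hold the detector bracket level over its saddle stand

### The job

Slide the saddle stand along the table, without lifting it, from its ringed position into the empty ring. Then grip the detector bracket by its bar at the balance point (close to the heavy head, not mid-length), lift it, and hold it still and level about 40 mm clear above the stand's saddle, balance point over the middle of the saddle and bar in line with the slot (head to either end). Finish while still holding it there, touching nothing with it; leave everything else on the table where it is.

Things in the scene. Friction and masses are not known exactly. Their poses are not given: they have to be found in the camera images.
- stand: saddle stand, 0.4-0.8 kg: round base 76 mm wide, 12 thick; post 28 mm wide; on top a U-shaped saddle block, 30 mm along x, 44 across y, at 59-85 mm height. Its slot runs along the stand's x, 22 mm wide, 12 deep; the cheeks' outer faces (44 mm apart in y) can be gripped from above. Origin: centre of underside, z up. Starts in a ring, slot within 30 degrees of the robot's x
- stand_saddle (a point): centre of the floor of the saddle's slot, 73 mm above the stand's underside; the cheek tops are 12 mm higher
- mark_from: flat black tape ring on the table, 108 mm outer and 96 mm inner diameter, in which the stand begins; origin at its centre. Look only, no height
- mark_to: identical flat black tape ring, empty at the start, where the stand must go; origin at its centre. It may be to the left or to the right of the other
- bracket: detector bracket, 0.35-0.6 kg, 228 mm long, lying flat. Bar along its x, 16 mm wide, 20 high, underside 10 mm above the bracket's underside. At +x a heavy square head 46 x 46 mm, 39 tall; at -x a light foot plate 10 thick, 34 wide, 30 tall. Bar is free from x = -100 (foot) to +72 mm (head). Origin: underside plane, 110 mm from foot's outer face, 118 from head's. Head points roughly away from the robot
- bracket_balance (a point): the bracket's balance point (centre of mass along the bar), at the middle of the bar's section, 40 mm from the bracket's origin towards the head, 32 mm from the head's inner face, 20 mm above the bracket's underside
- post: loose bystander: black post, 25 mm diameter, 76 mm tall, standing at the far side; origin at its underside
- fork: loose bystander: steel slotted clamping fork, 92 x 36 mm, 10 mm thick, lying near the robot
- jar: loose bystander: capped jar, 48 mm diameter, 65 mm tall, at the far side
- lens_ring: loose bystander: black lens ring, 50 mm diameter, 12 mm thick, lying near the robot
- driver: loose bystander: screwdriver lying at the far left
- screw_tray: loose bystander: grey divided tray 100 x 80 x 30 mm at the far side
- spare_post: loose bystander: steel post 13 mm thick, 65 mm tall, on a 60 mm disc foot, standing on the right
There are look-alikes about, which are no part of the job. Leave any red look-alike of the stand alone.

How it is judged:
On the way, in this order (a step that is already met when the one before it is completed fails the run):
1. the stand sits inside the empty ring, at rest on the table (horizontal distance between stand and mark_to below 0.012 m and height (world z) of stand below 0.005 m and angle between stand's own z axis and vertical below 0.06 rad and linear speed of stand below 0.02 m/s), for 0.2 s.
2. the bracket is off the table, gripped at its balance point and level (height (world z) of bracket_balance above 0.05 m and angle between bracket's own z axis and vertical below 0.15 rad and distance between the grasp point and bracket_balance below 0.025 m and horizontal distance between the grasp point and bracket_balance below 0.02 m and contact force between the fingers and bracket above 1 N), for 0.2 s.
At the end, for the whole second after the job is handed in: Stand upright within 14 mm of the empty ring's centre. Bracket held by the fingers within 20 mm of its balance point, level to 0.1 rad, still, clear of the stand; balance point within 15 mm of the saddle's centre in plan and 110 to 165 mm above the table; bar in line with the slot to 0.2 rad (horizontal distance between stand and mark_to below 0.014 m and height (world z) of stand below 0.005 m and angle between stand's own z axis and vertical below 0.06 rad and linear speed of each of stand, bracket below 0.02 m/s and distance between the grasp point and bracket_balance below 0.025 m and horizontal distance between the grasp point and bracket_balance below 0.02 m and contact force between the fingers and bracket above 1 N and angle between bracket's own z axis and vertical below 0.1 rad and horizontal distance between bracket_balance and stand_saddle below 0.015 m and height (world z) of bracket_balance between 0.11 and 0.165 m and angle between the x axis of bracket and the x axis of stand, either way round below 0.2 rad and contact force between bracket and stand below 0.1 N and angular speed of bracket below 0.15 rad/s); the arm keeps its last pose, push and grip.
It fails at once if the stand is lifted off the table (more than 6 mm) (height (world z) of stand above 0.006 m).
It fails at once if the stand is tipped (more than 0.2 rad) (angle between stand's own z axis and vertical above 0.2 rad).
It fails at once if a bystander is pushed more than 30 mm (distance of any of post, fork, jar, lens_ring, driver, screw_tray, spare_post from where it was at the start of the episode above 0.03 m).
It also fails if it takes over 64 s, if anything falls off the work surface, if the arm or the gripper's body presses on something with over 40 N, if the wrist force passes 120 N, or if a joint passes its speed limit or range.

### The arm

A 6-joint arm with a two-finger parallel gripper is mounted at the origin on the work surface. World frame = base frame: x ahead of the robot, y to its left, z up, the work surface at z = 0. Lengths are in m, angles in rad, forces in N, time in s.
With the tool pointing down it reaches from about 0.225 to 0.875 m from the base axis. Payload 3.4 kg.
Tool frame: the origin (TCP) lies at the very end of the fingers, on their centre line; the grasp point (between the pads) lies 19 mm behind it; x points along the fingers, y is the direction in which the jaws open and shut, and the axes are right-handed (so a half turn about x gives the same grasp; the last joint's range is limited). The gripper opens to 85 mm and grips with 20 to 120 N. Pads are 22 mm wide; open, the fingers measure 114 mm over their backs; the gripper's body (76 mm by 85 mm) begins 54 mm behind the grasp point. The pads swing forward as they close: fully open they stand 13 mm farther back than shut.
Start: joints at [1.032, 0.276, 1.505, -0, 1.361, -0.121], TCP at [0.233, 0.526, 0.2] pointing down, gripper open.
Joint ranges: [-2.89, 2.89], [-0.75, 2.08], [0.22, 2.7], [-1.18, 4.32], [0.11, 2.71], [-2.7, 2.7]. Speed limits (rad/s): [2.57, 2.57, 3.14, 3.14, 3.14, 3.14].

### API

Orientations are given as a unit quaternion [w, x, y, z].
In Python, from rig import manip gives the robot as it stands. The module is installed in compiled form; this text tells all that it offers.
- The arm moves only by the tool play_rows, never from a script. Its argument "plan" is a list that holds one entry, the list of rows, each a list of 5 numbers: the closure, from 0 (fully open) to 1 (shut), then the shift along the tool's x, y, z in m, then the turn about the tool's x in degrees. A call has 1 to 12 rows; each row is the pose to reach, as a shift and turn from the pose measured when the call began, along the tool's axes at that moment; what a row does not reach only later rows make up. A row lasts 1/10 s, in which the tool goes at most 50 mm and 8.59 degrees, less where a joint would pass 70% of its speed; a pose out of reach is approached as far as the arm can. A call with a gripper value outside its range is refused whole. The fingers move at their own pace and stop on an object; "grip_force" is the grip in N (left out, the last holds). Time passes only in rows, so rows that repeat a pose let the fingers close. It gives the time, the measured TCP pose, the force and the opening at its end, in the units of the state.
- manip.get_state(): the state, without advancing time (a new reading comes with each control period).
- manip.get_image(name): name is "scene" or "top" or "wrist"; returns (picture, depth): 400x640x3 uint8, red, green, blue; 400x640 float32, m along the optical axis (not along the pixel's ray), 0 where there is no reading.
- manip.camera_params(name): a dict with "intrinsics" (3x3 intrinsics, pixels), "R" (3x3) and "t" (3): a world point X has camera coordinates R X + t; the wrist camera has in their place "mount" (4x4, takes a point from camera to tool coordinates, whose origin is the TCP and whose axes are the tool frame's). Camera axes: x right, y down, z forward; pixel columns grow to the right and rows downward; lengths in m; the calibration is good to about 2 mm. A picture is of the moment at which its call begins: read the wrist's pose just before it. camera_params takes no time and is no camera call.
- manip.sign_off(): hands the job in, once; it reports no verdict.
The state is a dict: "clock": time; "qpos": joint angles; "qd": joint speeds; "effort": joint torques, N m; "position": TCP position; "ee_rot": TCP orientation; "contact_force": force on the tool from outside, world axes, zero at the start; "moment": the same for the moment, N m; "width": finger opening in m.
Only numpy, scipy, OpenCV 4.12 (cv2) and the standard library are available. Lean on these libraries where they do the work, as an engineer would, in place of code of your own. Each camera call takes 0.05 s, during which the arm holds its last target.

## Working session

There is one attempt and no reset: what is moved stays moved. The work goes in short steps, Python scripts to look and compute and a tool call to move; the robot and the scene stay as the last step left them, time stands still between calls to the robot, and variables do not carry over. Pictures are saved under pics/ and viewed, and the job is handed in when it is done.

Besides the shell and the picture viewer there is one more tool, called after ">>>" as a command line: name --argument value ..., lists and objects as JSON in quotes. play_rows: Moves the arm, as the interface text tells. Its arguments: {"type":"object","properties":{"plan":{"type":"array","items":{"type":"array","items":{"type":"array","items":{"type":"number"}}}},"grip_force":{"type":"number"}},"required":["plan"]}

```bash
mkdir -p pics; python3 - <<'E'
from rig import manip
import cv2,numpy as np,pickle
s=manip.get_state();print(s)
d={}
for n in ["scene","top","wrist"]:
    s=manip.get_state();im,dp=manip.get_image(n);p=manip.camera_params(n);d[n]=(im,dp,p,s)
    cv2.imwrite(f"pics/{n}0.png",im[:,:,::-1]);print(n,p)
pickle.dump(d,open("v0.pkl","wb"))
E
```

```text
{'clock': 0.0, 'qpos': array([ 1.03201917e+00,  2.76582304e-01,  1.50616862e+00,  1.10980764e-05,
        1.36071256e+00, -1.21027025e-01]), 'qd': array([ 1.94019013e-04, -3.52654469e-04, -1.65283106e-03, -1.39223845e-03,
       -3.13372326e-05,  7.88570239e-04]), 'effort': array([-3.00860076e-03, -4.16769111e+01, -2.45802552e+01, -3.66975546e-04,
        1.09451966e-02,  2.43815848e-07]), 'position': array([0.23298007, 0.52501774, 0.19893288]), 'ee_rot': array([ 0.6915193 ,  0.14600156,  0.6919551 , -0.14725061]), 'contact_force': array([ 0.29888006,  0.45783548, -0.29790664]), 'moment': array([-0.03465277,  0.02090429, -0.01617044]), 'width': 0.08521763664339689}
scene {'intrinsics': array([[429.58149162,   0.        , 324.51231328],
       [  0.        , 429.58149162, 209.72509179],
       [  0.        ,   0.        ,   1.        ]]), 'R': array([[ 0.6172747 ,  0.78670015,  0.00864978],
       [ 0.54908706, -0.42290852, -0.72086877],
       [-0.56344951,  0.44972354, -0.6930176 ]]), 't': array([-0.26701416, -0.24184936,  1.39859953])}
top {'intrinsics': array([[437.84984317,   0. 
[... 158 characters left out ...]
9978645, -0.0132565 ],
       [-0.98380073, -0.01322886, -0.17877671],
       [ 0.17856316,  0.01587587, -0.98380036]]), 't': array([-0.07530173,  0.48979259,  1.17212194])}
wrist {'intrinsics': array([[331.78590901,   0.        , 324.97193225],
       [  0.        , 331.78590901, 201.31584967],
       [  0.        ,   0.        ,   1.        ]]), 'mount': array([[ 1.70283058e-03, -3.01735708e-01,  9.53390090e-01,
        -1.75200296e-01],
       [ 9.99998351e-01,  1.11625942e-03, -1.43279488e-03,
         1.76920282e-03],
       [-6.31905289e-04,  9.53390957e-01,  3.01737111e-01,
        -7.74060889e-02],
       [ 0.00000000e+00,  0.00000000e+00,  0.00000000e+00,
         1.00000000e+00]])}
```

View pics/scene0.png

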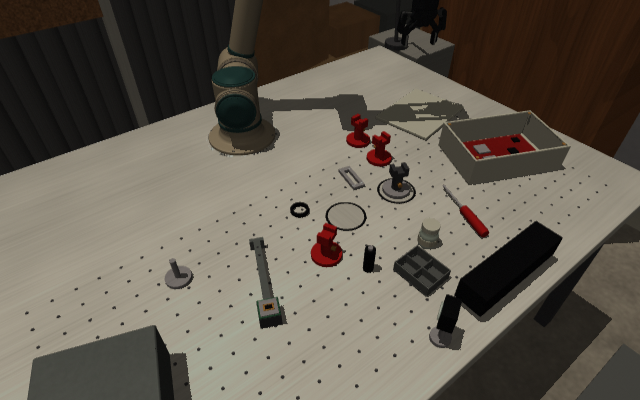

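View pics/top0.png

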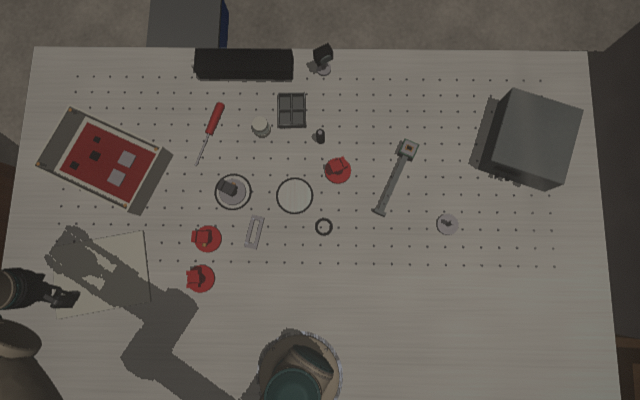

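View pics/wrist0.png

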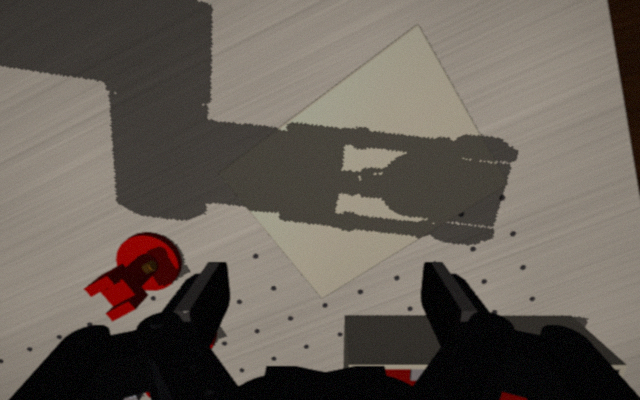

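The grey stand is the only grey one: scene (397,187) and top (233,191), inside its ring. Look-alikes are the red stands at scene (359,132), (379,150) and (326,247), top (207,238), (200,278) and (338,170). The empty ring is at top (294,196). The bracket runs from foot (379,210) to head (408,150) in top. Next come a close crop and measurements.

```bash
cat > h.py <<'E'
import numpy as np,cv2,pickle
from scipy.spatial.transform import Rotation as Ro
def rot(q): return Ro.from_quat(np.r_[q[1:],q[0]]).as_matrix()
def cloud(v):
    im,dp,p,s=v;K=p["intrinsics"]
    u,w=np.meshgrid(np.arange(640),np.arange(400))
    C=np.stack([(u-K[0,2])/K[0,0]*dp,(w-K[1,2])/K[1,1]*dp,dp],-1)
    if "R" in p: X=(C-p["t"])@p["R"]
    else:
        M=p["mount"];T=C@M[:3,:3].T+M[:3,3];X=T@rot(s["ee_rot"]).T+s["position"]
    X[dp<=0]=np.nan
    return X
def plane(v,z,uv):
    im,dp,p,s=v;K=p["intrinsics"];uv=np.atleast_2d(uv).astype(float)
    r=np.c_[(uv[:,0]-K[0,2])/K[0,0],(uv[:,1]-K[1,2])/K[1,1],np.ones(len(uv))]
    if "R" in p: o=-p["R"].T@p["t"];d=r@p["R"]
    else:
        M=p["mount"];R=rot(s["ee_rot"]);o=R@M[:3,3]+s["position"];d=r@(R@M[:3,:3]).T
    return o+d*((z-o[2])/d[:,2])[:,None]
def proj(v,X):
    im,dp,p,s=v;K=p["intrinsics"];X=np.atleast_2d(X)
    if "R" in p:c=X@p["R"].T+p["t"]
    else:
        M=p["mount"];T=(X-s["position"])@rot(s["ee_rot"]);c=(T-M[:3,3])@M[:3,:3]
    c=c@K.T;return c[:,:2]/c[:,2:]
def grid(v,x0,x1,y0,y1,z,mm=1.0):
    # ortho rectification at height z; image: rows=-x (up = +x), cols = -y
    xs=np.arange(x1,x0,-mm/1000);ys=np.arange(y1,y0,-mm/1000)
    Y,X=np.meshgrid(ys,xs);uv=proj(v,np.c_[X.ravel(),Y.ravel(),np.full(X.size,z)]).astype(np.float32).reshape(X.shape+(2,))
    return cv2.remap(v[0],uv[...,0],uv[...,1],cv2.INTER_LINEAR)
E
python3 - <<'E'
from h import *
d=pickle.load(open("v0.pkl","rb"))
for n in ["top","scene"]:
    v=d[n];X=cloud(v)
    m=(X[...,0]>.2)&(X[...,0]<.8)&(np.abs(X[...,1])<.5)
    z=X[...,2][m];print(n,"table z",np.nanmedian(z[np.abs(z)<.01]))
    for name,z0,(a,b) in [("from",0,(.16,.0))]: pass
v=d["top"]
for nm,uv in dict(stand=(233,191),to=(294,196),redN=(338,170),head=(408,150),foot=(379,210),fork=(255,232),lens=(324,227),post=(320,136),jar=(261,127),spare=(447,224),r2=(207,238),r3=(200,278),driver=(212,130)).items():
    print(nm,plane(v,0,uv)[0].round(3))
a=cv2.resize(d["top"][0][120:290,170:470],None,fx=2.6,fy=2.6,interpolation=cv2.INTER_CUBIC)
cv2.imwrite("pics/topcrop.png",a[:,:,::-1])
a=cv2.resize(d["scene"][0][120:340,220:440],None,fx=2.7,fy=2.7,interpolation=cv2.INTER_CUBIC)
cv2.imwrite("pics/scenecrop.png",a[:,:,::-1])
E
```

```text
top table z 0.001047622987738117
scene table z 0.0011081360436517112
stand [0.501 0.206 0.   ]
to [0.488 0.029 0.   ]
redN [ 0.567 -0.097  0.   ]
head [ 0.629 -0.301  0.   ]
foot [ 0.451 -0.215  0.   ]
fork [0.383 0.137 0.   ]
lens [ 0.4   -0.059  0.   ]
post [ 0.669 -0.043  0.   ]
jar [0.695 0.133 0.   ]
spare [ 0.414 -0.407  0.   ]
r2 [0.364 0.272 0.   ]
r3 [0.253 0.284 0.   ]
driver [0.684 0.278 0.   ]
```

View pics/topcrop.png

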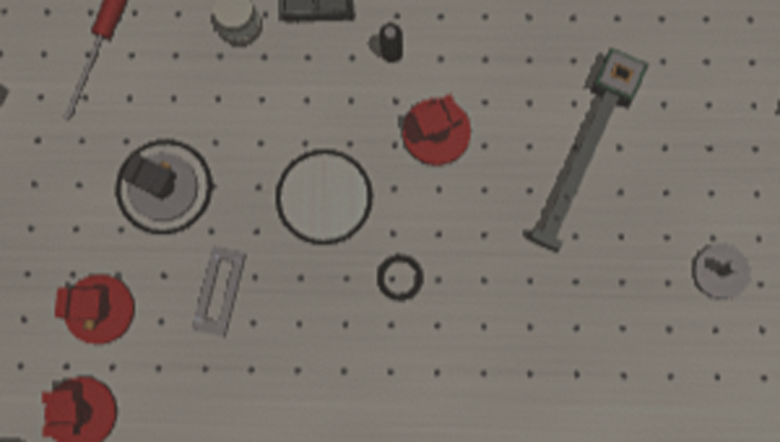

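View pics/scenecrop.png

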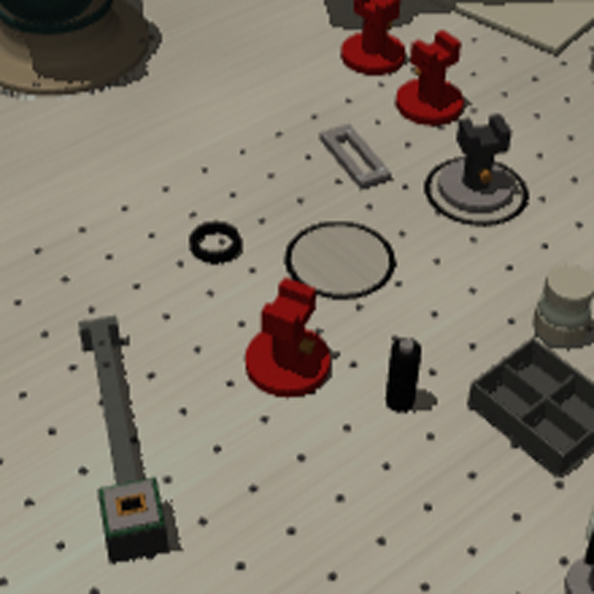

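The crops confirm the grey stand in its ring at crop (163,187), the empty ring at (324,197), and the bracket with head at (620,75) and foot at (542,240). Next I fit them.

```bash
python3 - <<'E'
from h import *
d=pickle.load(open("v0.pkl","rb"))
for n in ["top","scene"]:
    v=d[n]
    for nm,c in [("from",(.495,.205)),("to",(.488,.029))]:
        c=np.array(c)
        # radial dark search
        g=v[0].astype(float).mean(2).astype(np.float32)
        pts=[]
        for a in np.linspace(0,2*np.pi,120,endpoint=False):
            r=np.arange(.042,.066,.0005)
            P=np.c_[c[0]+r*np.cos(a),c[1]+r*np.sin(a),0*r]
            uv=proj(v,P).astype(np.float32)
            val=cv2.remap(g,uv[:,:1],uv[:,1:],cv2.INTER_LINEAR)[:,0]
            w=np.clip(np.median(val)-val-15,0,None)
            if w.sum()>0: pts.append(P[np.argmax(w)][:2])
        pts=np.array(pts)
        for _ in range(6):
            A=np.c_[2*pts,np.ones(len(pts))];s=np.linalg.lstsq(A,(pts**2).sum(1),rcond=None)[0]
            R=np.sqrt(s[2]+s[:2]@s[:2]);e=np.abs(np.linalg.norm(pts-s[:2],axis=1)-R);pts=pts[e<max(.0015,1.5*np.median(e))]
        print(n,nm,s[:2].round(4),R.round(4),len(pts))
    X=cloud(v).reshape(-1,3)
    m=np.linalg.norm(X[:,:2]-[.495,.205],axis=1)<.06
    S=X[m];T=S[(S[:,2]>.06)];print(n,"saddle",T.mean(0).round(4),T.max(0).round(3),T.min(0).round(3),len(T))
    B=S[(S[:,2]>.009)&(S[:,2]<.016)];print("base",B.min(0).round(3),B.max(0).round(3),((B.min(0)+B.max(0))/2).round(4))
    r=cv2.minAreaRect((T[:,:2]*1000).astype(np.float32));print(r)
    m=(X[:,0]>.42)&(X[:,0]<.68)&(X[:,1]>-.35)&(X[:,1]<-.18)&(X[:,2]>.02)&(X[:,2]<.06)
    T=X[m];bar=T[(T[:,2]>.022)&(T[:,2]<.034)]
    hd=T[T[:,2]>.035];print("head top",hd.mean(0).round(4),cv2.minAreaRect((hd[:,:2]*1000).astype(np.float32)))
    print("bar z",np.percentile(bar[:,2],[10,50,90]).round(4))
    q=cv2.fitLine(bar[:,:2].astype(np.float32),cv2.DIST_HUBER,0,.01,.01).ravel();print("line",q,np.degrees(np.arctan2(q[1],q[0])))
    print(cv2.minAreaRect((T[:,:2]*1000).astype(np.float32)))
E
```

```text
top from [0.4991 0.2066] 0.051 112
top to [0.4904 0.0283] 0.051 120
top saddle [0.4975 0.2048 0.0794] [0.52  0.232 0.091] [0.476 0.178 0.062] 211
base [0.449 0.162 0.009] [0.534 0.243 0.016] [0.4915 0.2026 0.0125]
((498.0243835449219, 205.41436767578125), (46.49620819091797, 30.15006446838379), 64.99712371826172)
head top [ 0.6192 -0.2931  0.0387] ((542.1210327148438, -259.63262939453125), (44.97563552856445, 228.43922424316406), 66.2464599609375)
bar z [0.0274 0.0306 0.0332]
line [ 0.9106791  -0.41311446  0.5251202  -0.25114012] -24.40063
((543.6782836914062, -257.42724609375), (45.71055221557617, 228.98223876953125), 64.51903533935547)
scene from [0.4974 0.2049] 0.0509 99
scene to [0.4891 0.0259] 0.0513 79
scene saddle [0.5003 0.1993 0.0765] [0.521 0.231 0.088] [0.473 0.177 0.06 ] 235
base [0.459 0.164 0.009] [0.534 0.241 0.016] [0.4966 0.2021 0.0126]
((497.38287353515625, 202.75640869140625), (46.04541778564453, 33.90357208251953), 65.4195327758789)
head top [ 0.6255 -0.2995  0.0386] ((546.07421875, -263.58966064453125), (45.412479400634766, 222.77899169921875), 65.70571899414062)
bar z [0.0279 0.031  0.0328]
line [ 0.91388386 -0.40597576  0.53624177 -0.25947025] -23.952286
((541.815185546875, -262.3076477050781), (45.63486862182617, 231.69384765625), 66.0337142944336)
```

```bash
cat >> h.py <<'E'
def goto(s,p,ang):
    """shift in tool axes and turn (deg) so TCP at p, tool y axis at heading ang (deg, mod 180)"""
    R=rot(s["ee_rot"]);h=np.degrees(np.arctan2(R[1,1],R[0,1]))
    # turn +a about tool x (down) -> heading decreases
    sg=np.sign(-R[2,0]) # tool x down => R[2,0]=-1
    t=-(ang-h)*sg; t=(t+90)%180-90
    return (R.T@(np.array(p)-s["position"])).round(4),round(t,2),"heading",h.round(2),"tilt",R[:,0].round(4)
E
python3 - <<'E'
from h import *
from rig import manip
s=manip.get_state()
print(goto(s,[.498,.204,.2],65),goto(s,[.498,.204,.06],65),rot(s["ee_rot"]).round(3),s["qpos"][5])
E
```

```text
(array([-0.0007, -0.1861,  0.3724]), np.float64(1.06), 'heading', np.float64(66.06), 'tilt', array([-7.0e-04, -1.2e-03, -1.0e+00])) (array([ 0.1393, -0.1859,  0.3725]), np.float64(1.06), 'heading', np.float64(66.06), 'tilt', array([-7.0e-04, -1.2e-03, -1.0e+00])) [[-0.001  0.406  0.914]
 [-0.001  0.914 -0.406]
 [-1.    -0.001 -0.   ]] -0.12099994848025805
```

>>> play_rows --plan '[[[0,0,-0.046,0.093,1],[0,0,-0.093,0.186,1],[0,0,-0.14,0.279,1],[0,0,-0.175,0.35,1],[0,0,-0.186,0.372,1],[0,0,-0.186,0.372,1],[0,0,-0.186,0.372,1],[0,0,-0.186,0.372,1],[0,0,-0.186,0.372,1],[0,0,-0.186,0.372,1],[0,0,-0.186,0.372,1],[0,0,-0.186,0.372,1]]]'

```text
clock: 1.35
position: [0.4964, 0.2054, 0.1992]
ee_rot: [0.69, 0.152, 0.691, -0.153]
contact_force: [0.2, 0.4, 0.3]
width: 0.0856
```

```bash
cat > snap.py <<'E'
import sys
from h import *
from rig import manip
n,tag=sys.argv[1:3]
s=manip.get_state();im,dp=manip.get_image(n);v=(im,dp,manip.camera_params(n),s)
pickle.dump(v,open(tag+".pkl","wb"));cv2.imwrite(f"pics/{tag}.png",im[:,:,::-1])
print(s["clock"],s["position"],s["width"],s["contact_force"].round(2))
E
python3 snap.py wrist w1
```

```text
1.35 [0.4964231  0.20541267 0.19923751] 0.0855938219167243 [0.21 0.42 0.26]
```

View pics/w1.png

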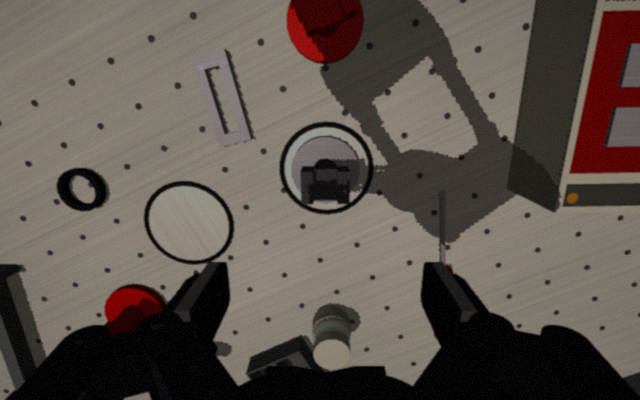

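The view shows the stand's saddle at (327,180), slot vertical and aligned with the tool. Its ring is at (326,168) and the empty ring at (190,222).

```bash
cat > meas.py <<'E'
from h import *
import sys
def ring(v,c,r0=.042,r1=.066):
    c=np.array(c);g=v[0].astype(float).mean(2).astype(np.float32);pts=[]
    for a in np.linspace(0,2*np.pi,120,endpoint=False):
        r=np.arange(r0,r1,.0005);P=np.c_[c[0]+r*np.cos(a),c[1]+r*np.sin(a),0*r]
        uv=proj(v,P).astype(np.float32);val=cv2.remap(g,uv[:,:1],uv[:,1:],cv2.INTER_LINEAR)[:,0]
        w=np.clip(np.median(val)-val-15,0,None)
        if w.sum()>0: pts.append(P[np.argmax(w)][:2])
    pts=np.array(pts)
    for _ in range(6):
        A=np.c_[2*pts,np.ones(len(pts))];s=np.linalg.lstsq(A,(pts**2).sum(1),rcond=None)[0]
        R=np.sqrt(s[2]+s[:2]@s[:2]);e=np.abs(np.linalg.norm(pts-s[:2],axis=1)-R);pts=pts[e<max(.0015,1.5*np.median(e))]
    return s[:2].round(4),R.round(4),len(pts)
def saddle(v,c):
    X=cloud(v).reshape(-1,3);m=np.linalg.norm(X[:,:2]-c,axis=1)<.06
    S=X[m];T=S[(S[:,2]>.06)&(S[:,2]<.095)];H=S[(S[:,2]>.078)&(S[:,2]<.095)]
    return np.median(H[:,2]).round(4),cv2.minAreaRect((H[:,:2]*1000).astype(np.float32)),cv2.minAreaRect((T[:,:2]*1000).astype(np.float32)),len(T)
E
python3 - <<'E'
from meas import *
v=pickle.load(open("w1.pkl","rb"))
print(ring(v,(.498,.205)),ring(v,(.49,.027)),saddle(v,[.498,.205]))
a=cv2.resize(v[0][100:240,250:410],None,fx=4,fy=4,interpolation=cv2.INTER_CUBIC)
cv2.imwrite("pics/w1c.png",a[:,:,::-1])
E
```

```text
(array([0.4994, 0.2064]), np.float64(0.0512), 119) (array([0.4908, 0.0272]), np.float64(0.0513), 110) (np.float64(0.086), ((497.7524719238281, 205.49844360351562), (44.048736572265625, 30.562950134277344), 65.83663940429688), ((497.772216796875, 205.46580505371094), (43.999977111816406, 30.779342651367188), 65.65484619140625), 1743)
```

View pics/w1c.png

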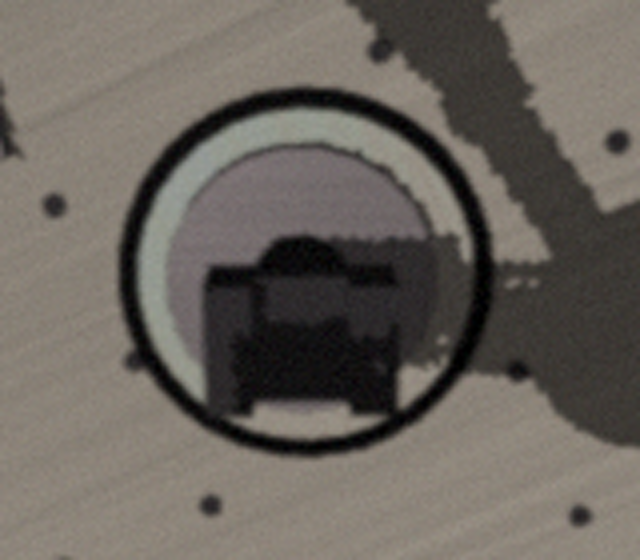

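```bash
python3 - <<'E'
from h import *
from rig import manip
s=manip.get_state();print(goto(s,[.4977,.2055,.058],65.7))
E
```

```text
(array([0.1413, 0.0007, 0.0013]), np.float64(-0.52), 'heading', np.float64(65.18), 'tilt', array([-1.4e-03, -8.0e-04, -1.0e+00]))
```

>>> play_rows --plan '[[[0,0.03,0.0005,0.0015,-0.5],[0,0.065,0.0005,0.0015,-0.5],[0,0.1,0.0005,0.0015,-0.5],[0,0.13,0.0005,0.0015,-0.5],[0,0.141,0.0005,0.0015,-0.5],[0,0.141,0.0005,0.0015,-0.5],[0,0.141,0.0005,0.0015,-0.5],[0,0.141,0.0005,0.0015,-0.5],[0,0.141,0.0005,0.0015,-0.5]]]'

```text
clock: 2.3
position: [0.499, 0.2057, 0.0599]
ee_rot: [0.692, 0.149, 0.691, -0.149]
contact_force: [-0.3, 0.4, -0.2]
width: 0.0851
```

>>> play_rows --plan '[[[0.2,0,0,0,0],[0.3,0,0,0,0],[0.4,0,0,0,0],[0.5,0,0,0,0],[0.55,0,0,0,0],[0.6,0,0,0,0],[0.6,0,0,0,0],[0.6,0,0,0,0],[0.6,0,0,0,0]]]' --grip_force 25

```text
clock: 3.2
position: [0.4989, 0.2056, 0.0598]
ee_rot: [0.692, 0.149, 0.691, -0.149]
contact_force: [-0.8, -0.7, -0.4]
width: 0.0337
```

```bash
python3 snap.py wrist w2
```

```text
3.2 [0.49893232 0.20563808 0.05981079] 0.033671300016286695 [-0.76 -0.71 -0.41]
```

View pics/w2.png

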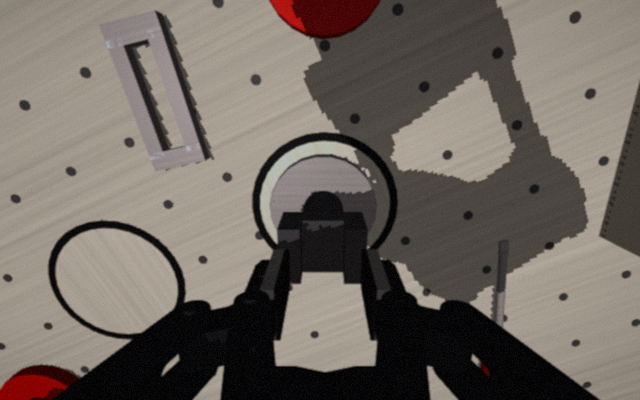

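```bash
python3 - <<'E'
from meas import *
v=pickle.load(open("w2.pkl","rb"));s=v[3]
X=cloud(v);L=(X-s["position"])@rot(s["ee_rot"])
for r in (215,230,245,255,265,280,300,320):
    print(r,[(c,*(L[r,c]*1000).round(0).astype(int)) for c in range(262,392,8) if np.isfinite(L[r,c,0])])
a=cv2.resize(v[0][180:390,220:430],None,fx=3.5,fy=3.5,interpolation=cv2.INTER_CUBIC)
a=np.clip(a.astype(float)*2.5,0,255).astype(np.uint8)[:590]
cv2.imwrite("pics/w2c.png",a[:,:,::-1])
E
```

```text
215 [(262, np.int64(58), np.int64(-46), np.int64(7)), (270, np.int64(58), np.int64(-40), np.int64(7)), (278, np.int64(45), np.int64(-32), np.int64(3)), (286, np.int64(-6), np.int64(-20), np.int64(-16)), (294, np.int64(-6), np.int64(-15), np.int64(-16)), (302, np.int64(-6), np.int64(-11), np.int64(-16)), (310, np.int64(-6), np.int64(-7), np.int64(-16)), (318, np.int64(-6), np.int64(-2), np.int64(-16)), (326, np.int64(-6), np.int64(2), np.int64(-16)), (334, np.int64(-5), np.int64(6), np.int64(-16)), (342, np.int64(-6), np.int64(11), np.int64(-16)), (350, np.int64(-7), np.int64(15), np.int64(-16)), (358, np.int64(-5), np.int64(19), np.int64(-16)), (366, np.int64(48), np.int64(31), np.int64(3)), (374, np.int64(47), np.int64(36), np.int64(3)), (382, np.int64(59), np.int64(44), np.int64(7)), (390, np.int64(58), np.int64(50), np.int64(7))]
230 [(262, np.int64(58), np.int64(-46), np.int64(19)), (270, np.int64(59), np.int64(-40), np.int64(20)), (278, np.int64(-26), np.int64(-21), np.int64(-15)), (286, np.int64(-27), np.int64(-17), np.int64(-16)), (294, np.int64(-26), np.int64(-13), np.int64(-
[... 5047 characters left out ...]
286, np.int64(59), np.int64(-31), np.int64(100)), (294, np.int64(59), np.int64(-24), np.int64(100)), (302, np.int64(60), np.int64(-18), np.int64(101)), (310, np.int64(59), np.int64(-11), np.int64(101)), (318, np.int64(57), np.int64(-4), np.int64(99)), (326, np.int64(59), np.int64(2), np.int64(101)), (334, np.int64(60), np.int64(9), np.int64(101)), (342, np.int64(60), np.int64(16), np.int64(101)), (350, np.int64(59), np.int64(22), np.int64(101)), (358, np.int64(59), np.int64(29), np.int64(101)), (366, np.int64(-60), np.int64(18), np.int64(10)), (374, np.int64(-70), np.int64(20), np.int64(2)), (382, np.int64(-89), np.int64(19), np.int64(-12)), (390, np.int64(-89), np.int64(22), np.int64(-12))]
```

View pics/w2c.png

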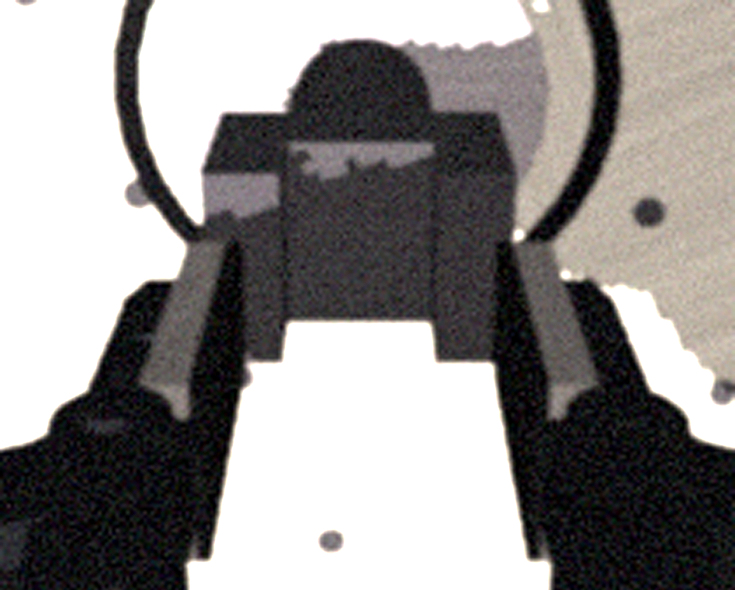

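>>> play_rows --plan '[[[0.5,0,0,0,0],[0.5,0,0,0,0],[0.5,0,0,0,0],[0.5,0,0,0,0]]]'

```text
clock: 3.65
position: [0.4989, 0.2057, 0.0598]
ee_rot: [0.692, 0.149, 0.691, -0.149]
contact_force: [-0.5, 1.5, -0.8]
width: 0.0426
```

```bash
python3 snap.py wrist w3; python3 - <<'E'
from meas import *
v=pickle.load(open("w3.pkl","rb"));s=v[3]
X=cloud(v);L=(X-s["position"])@rot(s["ee_rot"])
for r in (255,280,300,320):
    print(r,[(c,*(int(q) for q in (L[r,c]*1000).round(0))) for c in range(254,396,4) if L[r,c,0]<-35 and abs(L[r,c,1])<27])
E
```

```text
3.65 [0.49894494 0.20565379 0.05981561] 0.042629250167874576 [-0.51  1.51 -0.81]
255 []
280 []
300 []
320 []
```

```bash
python3 - <<'E'
from meas import *
v=pickle.load(open("w3.pkl","rb"))
a=cv2.resize(v[0][180:340,220:430],None,fx=3.5,fy=3.5,interpolation=cv2.INTER_CUBIC)
a=np.clip(a.astype(float)*2.5,0,255).astype(np.uint8)[:590]
cv2.imwrite("pics/w3c.png",a[:,:,::-1])
s=v[3];X=cloud(v);L=(X-s["position"])@rot(s["ee_rot"])
for r in (240,255,270,285,300,320):
    print(r,[(c,*(int(q) for q in np.nan_to_num(L[r,c]*1000).round(0))) for c in range(240,410,6) if abs(L[r,c,1])>.014 and L[r,c,0]<0])
E
```

```text
240 [(282, -26, -19, -10), (288, -26, -17, -10), (354, -26, 16, -10), (360, -26, 19, -10), (366, -26, 22, -10)]
255 [(264, -43, -25, -11), (270, -43, -23, -11), (276, -43, -20, -11), (282, -26, -20, -2), (288, -26, -17, -2), (354, -27, 16, -3), (360, -26, 19, -2), (372, -41, 23, -10), (378, -44, 25, -11), (384, -43, 28, -11)]
270 [(246, -50, -32, -7), (252, -51, -29, -8), (258, -56, -25, -11), (264, -57, -23, -11), (270, -58, -20, -12), (276, -44, -20, -4), (282, -26, -20, 6), (288, -27, -17, 6), (294, -26, -14, 6), (354, -26, 16, 6), (360, -26, 19, 6), (372, -43, 23, -3), (378, -57, 23, -11), (384, -57, 25, -11), (390, -56, 28, -11), (396, -49, 32, -7), (402, -50, 34, -7)]
285 [(240, -61, -32, -7), (246, -61, -29, -7), (252, -68, -25, -11), (258, -67, -23, -11), (264, -67, -21, -11), (270, -61, -20, -6), (276, -47, -20, 2), (372, -45, 23, 3), (378, -59, 23, -6), (384, -68, 23, -11), (390, -67, 26, -10), (396, -67, 28, -11), (402, -61, 32, -7), (408, -61, 34, -7)]
300 [(240, -82, -26, -14), (246, -79, -25, -12), (252, -79, -23, -12), (258, -72, -22, -7), (264, -72, -20, -7), (270, -63, -20, -1), (276, -49, -20, 8), (372, -47, 23, 10), (378, -60, 23, 1), (384, -71, 23, -7), (390, -72, 25, -8), (396, -79, 26, -12), (402, -79, 27, -12), (408, -82, 29, -14)]
320 [(240, -89, -24, -12), (246, -89, -23, -12), (252, -89, -21, -12), (258, -90, -19, -12), (264, -72, -21, 1), (270, -65, -20, 7), (378, -63, 23, 7), (384, -72, 23, 1), (390, -89, 22, -12), (396, -89, 23, -12), (402, -89, 25, -12), (408, -89, 27, -12)]
```

View pics/w3c.png

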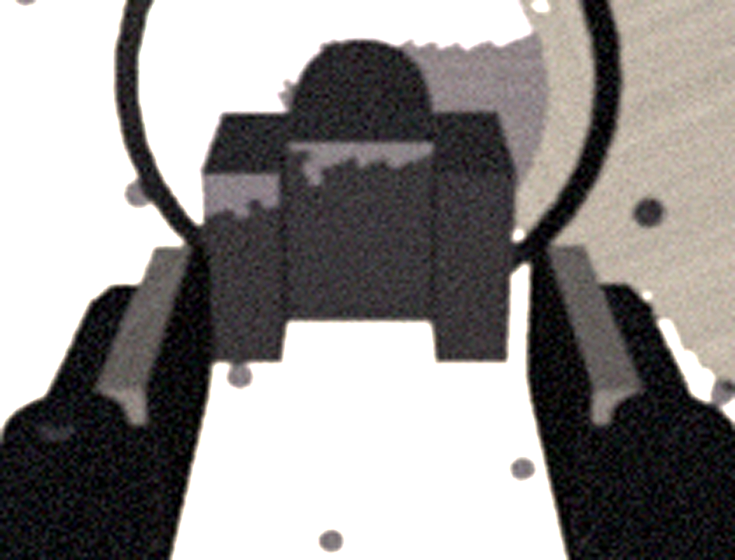

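```bash
python3 - <<'E'
from meas import *
for t in ("w1","w2","w3"):
    v=pickle.load(open(t+".pkl","rb"))
    s=v[3];X=cloud(v);L=(X-s["position"])@rot(s["ee_rot"])
    m=(np.abs(L[...,2])<.013)&(np.abs(L[...,1])>.014)&(np.abs(L[...,1])<.06)&(L[...,0]<-.03)
    r,c=np.where(m);
    for z0 in (-.012,-.006,0,.006):
        k=m&(np.abs(L[...,2]-z0)<.003);print(t,z0,(np.sort(L[...,0][k])[-8:]*1000).round(1),np.abs(L[...,1][k]).min().round(4))
E
python3 snap.py scene s3
```

```text
w1 -0.012 [-48.6 -48.4 -48.3 -48.2 -48.2 -47.4 -47.  -46.7] 0.014
w1 -0.006 [-46.2 -46.2 -46.1 -46.1 -46.1 -46.1 -45.8 -45.6] 0.0141
w1 0 [-46.4 -46.4 -46.3 -46.2 -46.1 -45.9 -45.7 -45.5] 0.0406
w1 0.006 [-46.4 -46.3 -46.2 -45.9 -45.9 -45.8 -45.6 -45.5] 0.0408
w2 -0.012 [-37.  -36.7 -36.5 -36.4 -36.2 -36.2 -36.  -35.8] 0.014
w2 -0.006 [-34.7 -34.6 -34.4 -34.3 -34.2 -34.1 -34.  -33.6] 0.0154
w2 0 [-36.4 -36.4 -36.2 -36.  -35.8 -35.8 -35.7 -35.3] 0.0155
w2 0.006 [-34.  -33.8 -33.8 -33.7 -33.3 -33.2 -33.1 -33. ] 0.0154
w3 -0.012 [-37.6 -37.5 -37.4 -37.4 -37.3 -37.1 -36.8 -36. ] 0.014
w3 -0.006 [-35.2 -35.1 -35.  -35.  -34.9 -34.3 -34.1 -33.9] 0.0144
w3 0 [-36.  -35.7 -35.5 -35.5 -35.5 -35.2 -35.2 -34.4] 0.0197
w3 0.006 [-35.  -35.  -34.8 -34.6 -34.2 -34.  -33.8 -33.6] 0.0197
3.7 [0.49897524 0.20566462 0.05982024] 0.04285787245698092 [-0.32  0.34  0.14]
```

```bash
python3 - <<'E'
from meas import *
v=pickle.load(open("s3.pkl","rb"));print(proj(v,[v[3]["position"],[.498,.2055,.085]]))
a=cv2.resize(v[0][100:240,300:500],None,fx=4,fy=4,interpolation=cv2.INTER_CUBIC)
a=np.clip(a.astype(float)*2,0,255).astype(np.uint8);cv2.imwrite("pics/s3c.png",a[:,:,::-1])
E
```

```text
[[399.25492037 173.70811751]
 [400.16506647 166.23189815]]
```

View pics/s3c.png

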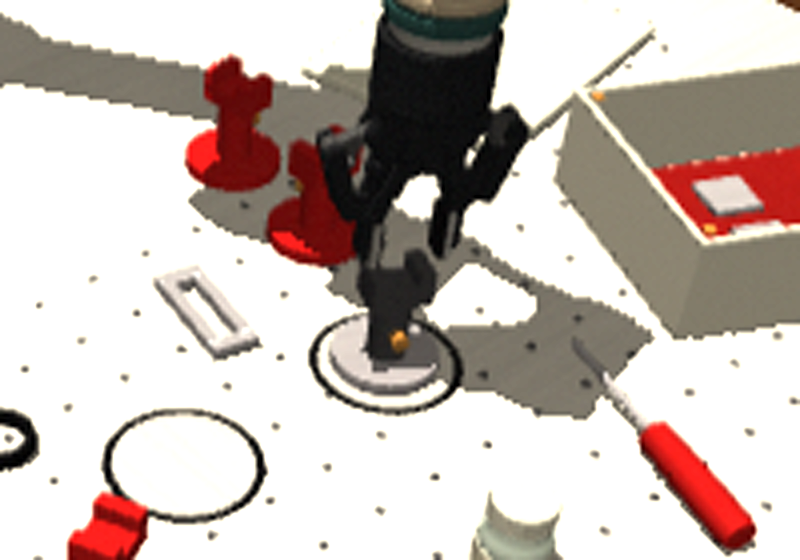

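```bash
python3 - <<'E'
from meas import *
v=pickle.load(open("w3.pkl","rb"));s=v[3];X=cloud(v);L=(X-s["position"])@rot(s["ee_rot"])
for r,c in [(375,325),(390,325),(395,300),(395,250),(380,240),(380,410),(350,200)]: print(r,c,(L[r,c]*1000).round(1))
v=pickle.load(open("s3.pkl","rb"));s=v[3];R=rot(s["ee_rot"])
P=[s["position"]+R@np.array([x,y,0]) for x in (-.036,-.02,0) for y in (-.024,.024)]
print(((proj(v,P)-[300,100])*4).round(0))
X=cloud(v);L=(X-s["position"])@R
m=(np.abs(L[...,2])<.02)&(np.abs(L[...,1])<.06)&(L[...,0]<-.029)&(L[...,0]>-.12)
for y0 in (-.05,-.04,-.03,-.02,-.01,0,.01,.02,.03,.04):
    k=m&(np.abs(L[...,1]-y0)<.005);print(y0,(np.sort(L[...,0][k])[-5:]*1000).round(1))
E
```

```text
375 325 [-108.4    1.7  -10.2]
390 325 [-114.     1.7  -11.3]
395 300 [-115.8   -4.   -11.8]
395 250 [-121.2  -14.   -17.8]
380 240 [-115.6  -17.6  -15.9]
380 410 [-116.3   20.8  -16.7]
350 200 [-89.3 -37.9  -0.8]
[[370. 258.]
 [438. 248.]
 [367. 277.]
 [434. 267.]
 [364. 300.]
 [430. 290.]]
-0.05 [-85.  -83.4 -82.4 -81.9 -81.1]
-0.04 [-51.  -49.4 -49.  -48.1 -46.8]
-0.03 [-41.9 -41.4 -37.2 -36.3 -36.1]
-0.02 [-64.4 -60.5 -51.3 -42.4 -38.5]
-0.01 [-112.6 -111.  -107.8 -107.6 -105. ]
0 [-111.1 -111.1 -107.6 -106.8 -106.2]
0.01 [-105.  -104.9 -102.8 -102.3 -101. ]
0.02 [-37.6 -37.  -36.5 -35.7 -34.5]
0.03 [-48.1 -47.2 -45.4 -42.9 -41.2]
0.04 [-83.2 -83.1 -83.  -80.6 -78.1]
```

All views agree that the fingers end about 35 mm short of the reported TCP. In the scene crop the right fingertip is at (445,250), above the saddle. The gripper body is shifted by the same amount, so I'll treat the true finger end as reported TCP x − 33 mm (shut). I'll open and go 35 mm lower.

>>> play_rows --plan '[[[0.2,0,0,0,0],[0,0,0,0,0],[0,0,0,0,0],[0,0,0,0,0],[0,0.015,0,-0.001,0],[0,0.03,0,-0.001,0],[0,0.035,0,-0.001,0],[0,0.035,0,-0.001,0],[0,0.035,0,-0.001,0],[0,0.035,0,-0.001,0]]]'

```text
clock: 4.75
position: [0.4988, 0.2062, 0.0255]
ee_rot: [0.692, 0.149, 0.69, -0.149]
contact_force: [1.1, -0.8, 0.1]
width: 0.0851
```

>>> play_rows --plan '[[[0.2,0,0,0,0],[0.3,0,0,0,0],[0.4,0,0,0,0],[0.45,0,0,0,0],[0.48,0,0,0,0],[0.5,0,0,0,0],[0.52,0,0,0,0],[0.52,0,0,0,0],[0.52,0,0,0,0]]]' --grip_force 20

```text
clock: 5.65
position: [0.498, 0.205, 0.0256]
ee_rot: [0.692, 0.148, 0.691, -0.149]
contact_force: [-1.3, -3.9, 3.0]
width: 0.0437
```

```bash
python3 snap.py wrist w4;python3 - <<'E'
from meas import *
v=pickle.load(open("w4.pkl","rb"))
a=cv2.resize(v[0][140:350,210:440],None,fx=2.8,fy=2.8,interpolation=cv2.INTER_CUBIC)
a=np.clip(a.astype(float)*2.5,0,255).astype(np.uint8)[:590]
cv2.imwrite("pics/w4c.png",a[:,:,::-1])
E
```

```text
5.65 [0.4980222  0.20500562 0.02560668] 0.04374695606627273 [-1.34 -3.87  2.99]
```

View pics/w4c.png

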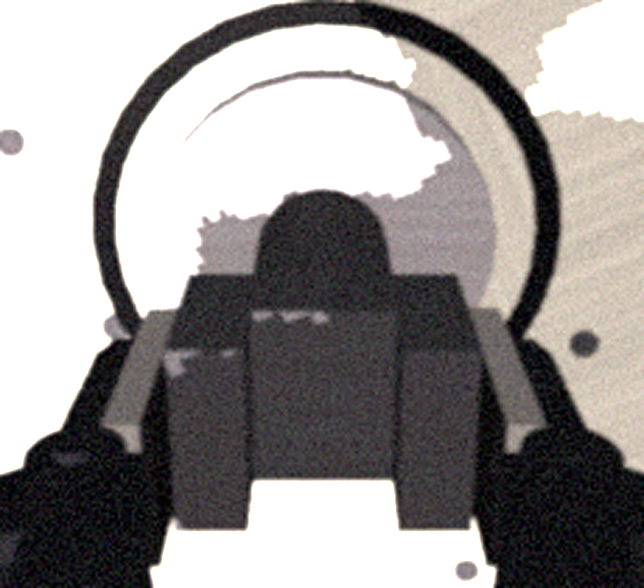

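The cheeks are now between the pads, with the stand at (320,270) and width 43.7 mm. Next I compute the slide.

```bash
python3 - <<'E'
from meas import *
v=pickle.load(open("w4.pkl","rb"));s=v[3];X=cloud(v);R=rot(s["ee_rot"]);L=(X-s["position"])@R
m=(np.abs(X[...,2]-.086)<.003)&(np.abs(L[...,1])<.022)&(np.abs(L[...,2])<.025)
r=cv2.minAreaRect((X[m][:,:2]*1000).astype(np.float32));print(r)
c=np.array(r[0])/1000
print("saddle in tool",(R.T@np.r_[c-s["position"][:2],0]).round(4), "z",np.median(X[m][:,2]))
t=np.array([.4907,.0272])
dl=np.r_[t-c,0];print(dl.round(4),(R.T@dl).round(4))
E
```

```text
((497.3229064941406, 205.37158203125), (43.99462890625, 31.27080535888672), 65.67964172363281)
saddle in tool [-0.      0.     -0.0008] z 0.08607764128960599
[-0.0066 -0.1782  0.    ] [ 0.0003 -0.1651  0.0672]
```

>>> play_rows --plan '[[[0.52,0,-0.004,0.0016,0],[0.52,0,-0.012,0.005,0],[0.52,0,-0.022,0.009,0],[0.52,0,-0.033,0.0135,0],[0.52,0,-0.044,0.018,0],[0.52,0,-0.055,0.0225,0],[0.52,0,-0.066,0.027,0],[0.52,0,-0.077,0.0315,0],[0.52,0,-0.085,0.0346,0],[0.52,0,-0.088,0.0358,0],[0.52,0,-0.088,0.0358,0]]]'

```text
clock: 6.8
position: [0.4941, 0.1086, 0.0257]
ee_rot: [0.692, 0.148, 0.691, -0.15]
contact_force: [-0.2, -2.9, -1.8]
width: 0.0436
```

```bash
cat > g.py <<'E'
from meas import *
import sys
v=pickle.load(open(sys.argv[1]+".pkl","rb"));s=v[3];X=cloud(v);R=rot(s["ee_rot"]);L=(X-s["position"])@R
m=(np.abs(X[...,2]-.086)<.004)&(np.abs(L[...,1])<.024)&(np.abs(L[...,2])<.025)
r=cv2.minAreaRect((X[m][:,:2]*1000).astype(np.float32));print(r)
c=np.array(r[0])/1000;t=np.array([.4907,.0272])
print("z",np.median(X[m][:,2]),goto(s,s["position"],65.7))
print(ring(v,t))
dl=np.r_[t-c,0];print(dl.round(4),(R.T@dl).round(4))
E
python3 snap.py wrist w5; python3 g.py w5
```

```text
6.8 [0.49409477 0.1086494  0.0256965 ] 0.04360316641984005 [-0.23 -2.89 -1.82]
((493.5870666503906, 108.96607971191406), (47.810115814208984, 31.48206329345703), 65.66867065429688)
z 0.08615122376594925 (array([0., 0., 0.]), np.float64(0.02), 'heading', np.float64(65.72), 'tilt', array([ 7.0e-04, -3.5e-03, -1.0e+00]))
(array([0.4909, 0.028 ]), np.float64(0.0514), 46)
[-0.0029 -0.0818  0.    ] [ 0.0003 -0.0757  0.031 ]
```

>>> play_rows --plan '[[[0.52,0,-0.004,0.0016,0],[0.52,0,-0.012,0.005,0],[0.52,0,-0.022,0.009,0],[0.52,0,-0.033,0.0135,0],[0.52,0,-0.044,0.018,0],[0.52,0,-0.055,0.0225,0],[0.52,0,-0.065,0.0266,0],[0.52,0,-0.073,0.03,0],[0.52,0,-0.0755,0.031,0],[0.52,0,-0.0755,0.031,0],[0.52,0,-0.0755,0.031,0]]]'

```text
clock: 7.95
position: [0.4911, 0.0272, 0.0258]
ee_rot: [0.692, 0.147, 0.691, -0.15]
contact_force: [-0.6, 0.1, -6.9]
width: 0.0439
```

```bash
python3 snap.py wrist w6; python3 g.py w6; python3 snap.py scene s6
```

```text
7.95 [0.49108993 0.02719074 0.02584195] 0.04390121588145093 [-0.64  0.14 -6.92]
((490.35748291015625, 27.72551727294922), (47.93135070800781, 31.45380973815918), 65.60143280029297)
z 0.08627002626826236 (array([0., 0., 0.]), np.float64(0.05), 'heading', np.float64(65.75), 'tilt', array([ 1.0e-04, -3.8e-03, -1.0e+00]))
(array([0.4926, 0.0273]), np.float64(0.0521), 52)
[ 0.0003 -0.0005  0.    ] [ 0.     -0.0003  0.0005]
8.0 [0.49113836 0.0273598  0.02587199] 0.04343360341123741 [-0.45  0.64 -6.32]
```

View pics/w6.png

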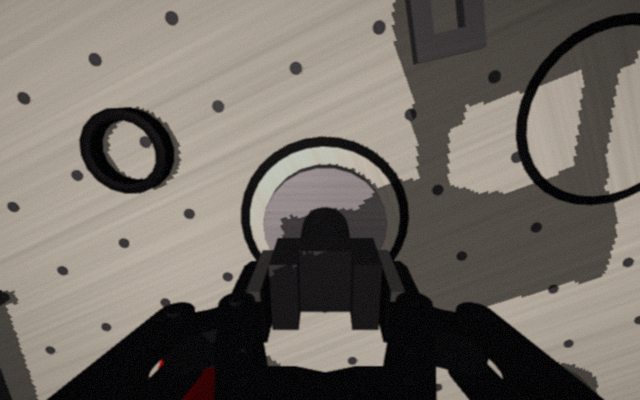

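View pics/s6.png

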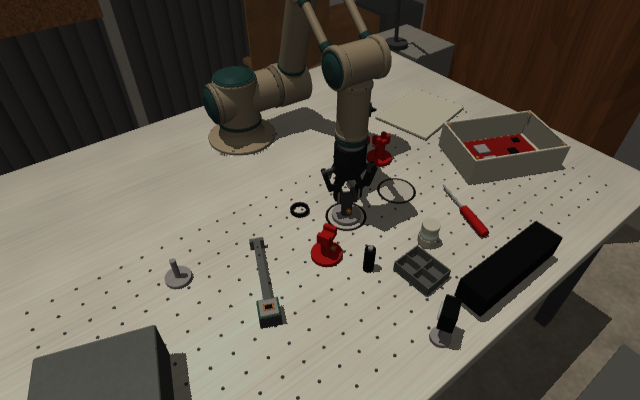

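The stand sits in the ring at wrist image (325,215), its centre within about 1 mm. I release and rise.

>>> play_rows --plan '[[[0.4,0,0,0,0],[0.2,0,0,0,0],[0,0,0,0,0],[0,0,0,0,0],[0,0,0,0,0],[0,-0.02,0,0,0],[0,-0.05,0,0,0],[0,-0.09,0,0,0],[0,-0.13,0,0,0],[0,-0.15,0,0,0],[0,-0.15,0,0,0]]]'

```text
clock: 9.15
position: [0.4936, 0.0279, 0.1794]
ee_rot: [0.694, 0.147, 0.688, -0.149]
contact_force: [0.2, 0.3, -1.1]
width: 0.0854
```

```bash
python3 snap.py wrist w7; python3 - <<'E'
from meas import *
v=pickle.load(open("w7.pkl","rb"));print(ring(v,(.4907,.0272)),saddle(v,[.4907,.0275]))
print(goto(v[3],[.576-.04,-.274+.016,.17],65.7))
E
```

```text
9.15 [0.49359897 0.02786753 0.17936709] 0.08543098597025031 [ 0.21  0.26 -1.12]
(array([0.4906, 0.0283]), np.float64(0.051), 117) (np.float64(0.086), ((490.70916748046875, 28.548629760742188), (44.12622833251953, 30.13612937927246), 65.76709747314453), ((490.9071350097656, 28.450332641601562), (44.150386810302734, 30.611934661865234), 65.84612274169922), 2033)
(array([ 0.011 , -0.2433,  0.1558]), np.float64(0.09), 'heading', np.float64(65.79), 'tilt', array([ 0.0081, -0.0044, -1.    ]))
```

View pics/w7.png

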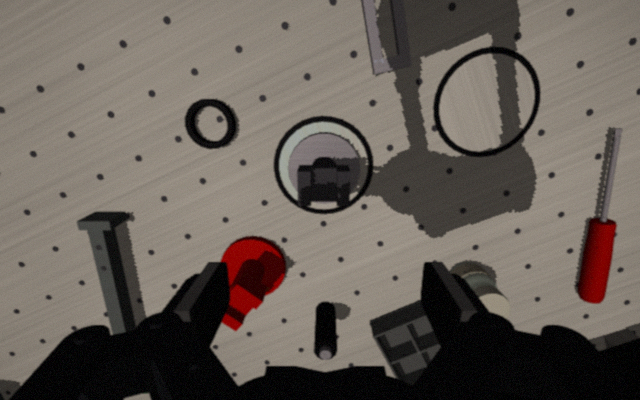

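The stand is centred in the ring at (323,165) to within 1 mm. Next I move over the bracket for a view.

>>> play_rows --plan '[[[0,0,-0.03,0.02,0],[0,0,-0.065,0.042,0],[0,0,-0.105,0.068,0],[0,0,-0.15,0.096,0],[0,0,-0.19,0.122,0],[0,0,-0.225,0.144,0],[0,0,-0.243,0.156,0],[0,0,-0.243,0.156,0],[0,0,-0.243,0.156,0],[0,0,-0.243,0.156,0],[0,0,-0.243,0.156,0]]]'

```text
clock: 10.3
position: [0.5345, -0.2558, 0.1785]
ee_rot: [0.693, 0.147, 0.69, -0.149]
contact_force: [0.9, -0.2, 0.2]
width: 0.0855
```

```bash
python3 snap.py wrist w8; cat > br.py <<'E'
from meas import *
import sys
v=pickle.load(open(sys.argv[1]+".pkl","rb"));s=v[3]
X=cloud(v).reshape(-1,3)
m=(X[:,0]>.42)&(X[:,0]<.68)&(X[:,1]>-.36)&(X[:,1]<-.18)&(X[:,2]>.008)&(X[:,2]<.048)
T=X[m];bar=T[np.abs(T[:,2]-.031)<.003];hd=T[T[:,2]>.037]
print("head top z",np.median(hd[:,2]),cv2.minAreaRect((hd[:,:2]*1000).astype(np.float32)))
q=cv2.fitLine(bar[:,:2].astype(np.float32),cv2.DIST_HUBER,0,.01,.01).ravel()
u=q[:2]*np.sign(q[0]);a=np.degrees(np.arctan2(u[1],u[0]));n=np.array([-u[1],u[0]])
print("bar z",np.median(bar[:,2]),"angle",a,len(bar))
for nm,A in (("all",T),("head",hd),("bar",bar)):
    t=(A[:,:2]-q[2:])@u;w=(A[:,:2]-q[2:])@n;print(nm,np.percentile(t,[0,.5,99.5,100]).round(4),np.percentile(w,[1,99]).round(4))
t=(T[:,:2]-q[2:])@u
th=(hd[:,:2]-q[2:])@u;w=(bar[:,:2]-q[2:])@n;wm=(np.percentile(w,1)+np.percentile(w,99))/2
for nm,b in (("headin",np.percentile(th,.5)-.032),("headout",np.percentile(th,99.5)-.078),("foot",np.percentile(t,.3)+.150)):
    print(nm,(q[2:]+u*b+n*wm).round(4))
E
python3 br.py w8
```

```text
10.3 [ 0.53445796 -0.25579621  0.17851588] 0.08554304756427723 [ 0.87 -0.16  0.18]
head top z 0.039102402306050055 ((624.4014282226562, -296.42919921875), (43.903568267822266, 43.66465759277344), 65.9422607421875)
bar z 0.03116221669293076 angle -24.181242 3377
all [-0.0802 -0.08    0.1457  0.1469] [-0.0217  0.0218]
head [0.1021 0.103  0.1457 0.1458] [-0.0208  0.0211]
bar [-0.0802 -0.0801  0.1022  0.1329] [-0.0161  0.0157]
headin [ 0.576 -0.275]
headout [ 0.573  -0.2736]
foot [ 0.575  -0.2746]
```

View pics/w8.png

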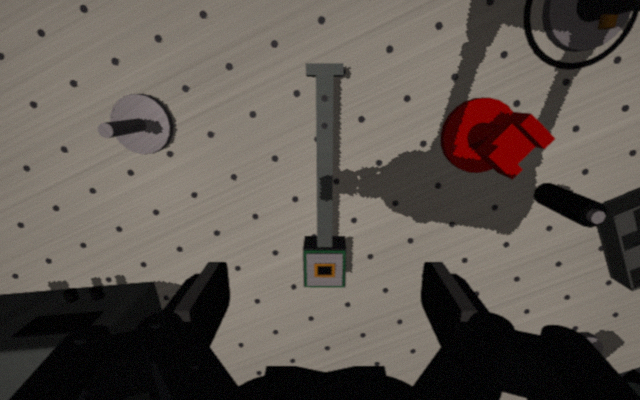

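```bash
python3 - <<'E'
from h import *
from rig import manip
s=manip.get_state()
for z in (.05,-.022): print(goto(s,[.575,-.2745,z],65.8))
E
```

```text
(array([ 1.289e-01, -1.000e-04,  4.390e-02]), np.float64(0.09), 'heading', np.float64(65.89), 'tilt', array([ 0.0037, -0.0037, -1.    ]))
(array([0.2009, 0.    , 0.0435]), np.float64(0.09), 'heading', np.float64(65.89), 'tilt', array([ 0.0037, -0.0037, -1.    ]))
```

>>> play_rows --plan '[[[0,0.01,0,0.02,0],[0,0.03,0,0.04,0],[0,0.06,0,0.044,0],[0,0.095,0,0.044,0],[0,0.12,0,0.044,0],[0,0.129,0,0.044,0],[0,0.129,0,0.044,0],[0,0.129,0,0.044,0],[0,0.129,0,0.044,0]]]'

```text
clock: 11.25
position: [0.5765, -0.2751, 0.0519]
ee_rot: [0.694, 0.146, 0.689, -0.149]
contact_force: [-0.3, 0.2, -0.2]
width: 0.0853
```

```bash
python3 snap.py wrist w9; python3 br.py w9; python3 - <<'E'
from h import *
from rig import manip
s=manip.get_state()
for z in (-.022,): print(goto(s,[.575,-.2745,z],65.8))
E
```

```text
11.25 [ 0.5765047  -0.27505013  0.05192676] 0.08525956850973829 [-0.26  0.2  -0.19]
head top z 0.039089404581657064 ((625.0330200195312, -296.288818359375), (43.862789154052734, 44.41930389404297), 65.78228759765625)
bar z 0.031159555195460684 angle -24.175163 7597
all [-0.0713 -0.0702  0.1285  0.1299] [-0.0217  0.0219]
head [0.0844 0.085  0.1286 0.1289] [-0.0212  0.0211]
bar [-0.0713 -0.0705  0.0845  0.1278] [-0.0122  0.0122]
headin [ 0.576  -0.2744]
headout [ 0.5738 -0.2734]
foot [ 0.6002 -0.2852]
(array([ 0.0738,  0.0001, -0.0021]), np.float64(0.1), 'heading', np.float64(65.9), 'tilt', array([ 0.0067, -0.0056, -1.    ]))
```

View pics/w9.png

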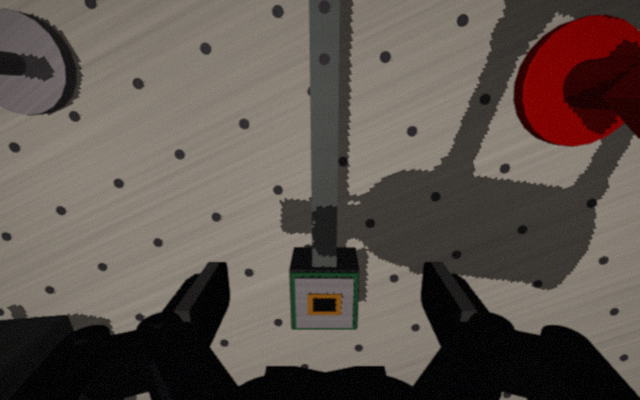

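>>> play_rows --plan '[[[0,0.02,0,-0.002,0],[0,0.045,0,-0.002,0],[0,0.062,0,-0.002,0],[0,0.07,0,-0.002,0],[0,0.073,0,-0.002,0],[0,0.074,0,-0.002,0],[0,0.074,0,-0.002,0],[0,0.074,0,-0.002,0],[0,0.074,0,-0.002,0]]]'

```text
clock: 12.2
position: [0.5754, -0.2749, -0.0215]
ee_rot: [0.695, 0.146, 0.688, -0.149]
contact_force: [-0.7, 0.5, 0.5]
width: 0.0855
```

```bash
python3 snap.py wrist w10;python3 - <<'E'
from h import *
v=pickle.load(open("w10.pkl","rb"))
print(goto(v[3],[.575,-.2745,-.022],65.8))
s=v[3];X=cloud(v);L=(X-s["position"])@rot(s["ee_rot"])
m=(np.abs(X[...,2]-.0391)<.002)&(np.abs(L[...,1])<.03)&(L[...,2]>0);print("head near edge in tool z",np.percentile(L[m][:,2],[1,99]),L[m].mean(0))
cv2.imwrite("pics/w10b.png",np.clip(v[0][:,:,::-1]*2.0,0,255).astype(np.uint8))
E
```

```text
12.2 [ 0.57543488 -0.27493128 -0.02148455] 0.08548862631602472 [-0.65  0.52  0.55]
(array([ 0.0005,  0.0002, -0.0006]), np.float64(0.1), 'heading', np.float64(65.9), 'tilt', array([ 0.0078, -0.0062, -1.    ]))
head near edge in tool z [0.03200474 0.03669285] [-0.05880801  0.00110245  0.03432741]
```

View pics/w10b.png

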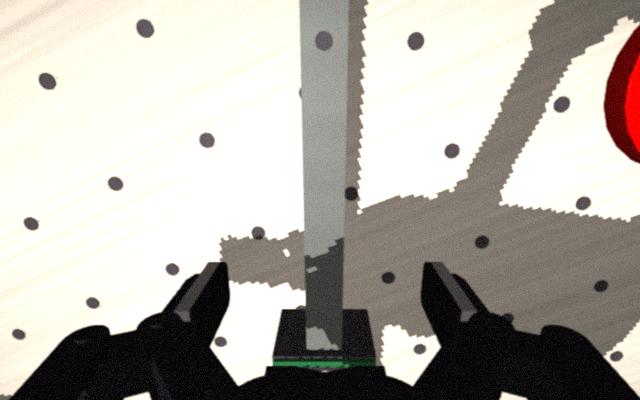

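The bar lies between the open fingers at (323,260). The head's inner face is 32 mm ahead, so the grasp is over the balance point. Closing.

>>> play_rows --plan '[[[0.3,0,0,0,0],[0.5,0,0,0,0],[0.6,0,0,0,0],[0.7,0,0,0,0],[0.8,0,0,0,0],[0.9,0,0,0,0],[0.95,0,0,0,0],[0.95,0,0,0,0],[0.95,0,0,0,0],[0.95,0,0,0,0],[0.95,0,0,0,0]]]' --grip_force 80

```text
clock: 13.35
position: [0.5752, -0.275, -0.0214]
ee_rot: [0.695, 0.146, 0.688, -0.149]
contact_force: [-3.0, -0.8, 4.4]
width: 0.0144
```

```bash
python3 snap.py wrist w11;python3 - <<'E'
from h import *
v=pickle.load(open("w11.pkl","rb"))
print(v[3]["moment"])
cv2.imwrite("pics/w11b.png",np.clip(v[0][:,:,::-1]*2.0,0,255).astype(np.uint8))
E
```

```text
13.35 [ 0.57524153 -0.27499057 -0.02138182] 0.014382604900142723 [-2.98 -0.84  4.41]
[-0.09922543  0.256795   -0.05997018]
```

View pics/w11b.png

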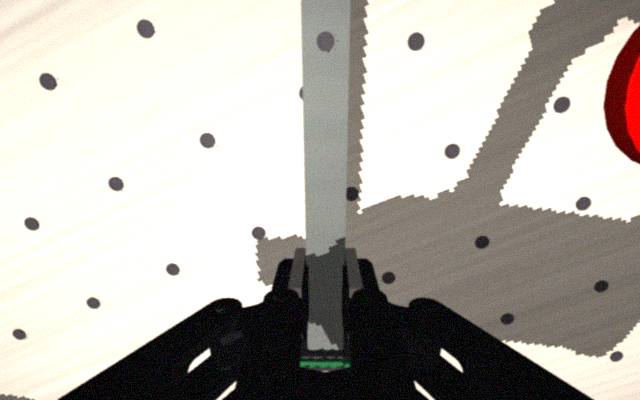

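>>> play_rows --plan '[[[0.95,-0.003,0,0,0],[0.95,-0.008,0,0,0],[0.95,-0.015,0,0,0],[0.95,-0.023,0,0,0],[0.95,-0.031,0,0,0],[0.95,-0.039,0,0,0],[0.95,-0.046,0,0,0],[0.95,-0.05,0,0,0],[0.95,-0.05,0,0,0],[0.95,-0.05,0,0,0],[0.95,-0.05,0,0,0]]]'

```text
clock: 14.5
position: [0.5745, -0.2744, 0.0281]
ee_rot: [0.694, 0.146, 0.689, -0.149]
contact_force: [-0.6, -0.2, -4.7]
width: 0.0142
```

```bash
python3 snap.py wrist w12; python3 snap.py scene s12; cat > lv.py <<'E'
from h import *
import sys
v=pickle.load(open(sys.argv[1]+".pkl","rb"));s=v[3]
X=cloud(v);L=(X-s["position"])@rot(s["ee_rot"])
m=(np.abs(L[...,1])<.006)&(L[...,2]<-.02)&(L[...,2]>-.145)&(np.abs(L[...,0]+.05)<.03)
P=X[m];t=L[m][:,2];p=np.polyfit(t,P[:,2],1);print("n",m.sum(),"bar top slope",p[0].round(4),"z at grasp",p[1].round(4),"t",t.min(),t.max())
yy=np.abs(L[...,1])<.015;m2=yy&(np.abs(L[...,2])<.14)&(L[...,2]<-.02)&(np.abs(L[...,0]-np.median(L[m][:,0]))<.004)
q=cv2.fitLine(X[m2][:,:2].astype(np.float32),cv2.DIST_HUBER,0,.01,.01).ravel();q[:2]*=np.sign(q[0])
print("bar yaw",np.degrees(np.arctan2(q[1],q[0])).round(2));u=q[:2]
off=np.array([-u[1],u[0]])@(s["position"][:2]-q[2:]);c=s["position"][:2]-off*np.array([-u[1],u[0]])
print("TCP foot on bar line",c.round(4),goto(s,s["position"],65.8),s["moment"].round(2))
E
python3 lv.py w12
```

```text
14.5 [ 0.57448637 -0.27444056  0.02814109] 0.014206578057847362 [-0.61 -0.2  -4.71]
14.55 [ 0.57450248 -0.2744325   0.02811089] 0.014111763511526963 [-0.08  0.41 -4.71]
n 8183 bar top slope -0.0016 z at grasp 0.0806 t -0.10738669978275135 -0.020018737419749365
bar yaw -24.12
TCP foot on bar line [ 0.5751 -0.273 ] (array([0., 0., 0.]), np.float64(0.1), 'heading', np.float64(65.9), 'tilt', array([ 0.0066, -0.0058, -1.    ])) [ 0.01 -0.02 -0.02]
```

View pics/s12.png

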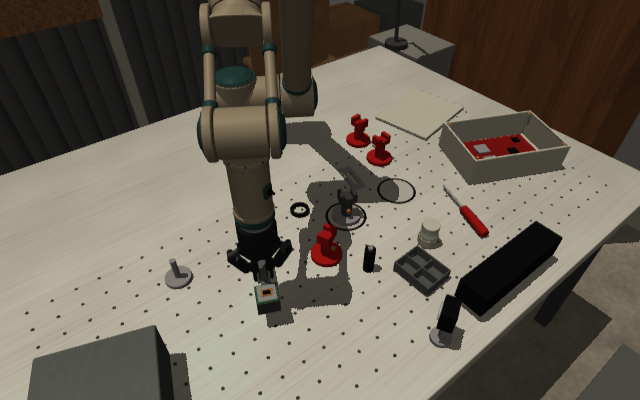

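The bracket is lifted and level at scene (268,295). Raise it a further 70 mm.

>>> play_rows --plan '[[[0.95,-0.005,0,0,0],[0.95,-0.015,0,0,0],[0.95,-0.027,0,0,0],[0.95,-0.04,0,0,0],[0.95,-0.053,0,0,0],[0.95,-0.064,0,0,0],[0.95,-0.07,0,0,0],[0.95,-0.07,0,0,0],[0.95,-0.07,0,0,0],[0.95,-0.07,0,0,0]]]'

```text
clock: 15.6
position: [0.5735, -0.2737, 0.0973]
ee_rot: [0.694, 0.146, 0.689, -0.149]
contact_force: [-0.9, 0.3, -4.9]
width: 0.0143
```

```bash
python3 - <<'E'
from h import *
from rig import manip
s=manip.get_state();print(s["position"]);print(goto(s,[.4904,.0272,s["position"][2]],65.8))
E
```

```text
[ 0.57351881 -0.27371135  0.097286  ]
(array([-0.0019,  0.2407, -0.1987]), np.float64(0.1), 'heading', np.float64(65.9), 'tilt', array([ 0.0052, -0.0049, -1.    ]))
```

>>> play_rows --plan '[[[0.95,0,0.004,-0.0033,0],[0.95,0,0.012,-0.01,0],[0.95,0,0.024,-0.02,0],[0.95,0,0.038,-0.0315,0],[0.95,0,0.053,-0.044,0],[0.95,0,0.068,-0.056,0],[0.95,0,0.083,-0.0685,0],[0.95,0,0.097,-0.08,0],[0.95,0,0.109,-0.09,0],[0.95,0,0.117,-0.0966,0],[0.95,0,0.12,-0.099,0],[0.95,0,0.12,-0.099,0]]]'

```text
clock: 16.8
position: [0.5323, -0.1235, 0.0964]
ee_rot: [0.694, 0.146, 0.689, -0.149]
contact_force: [0.8, -0.5, -4.7]
width: 0.0142
```

```bash
python3 - <<'E'
from h import *
from rig import manip
s=manip.get_state();print(s["position"]);print(goto(s,[.4904,.0272,.098],65.8))
E
```

```text
[ 0.5322713  -0.12353042  0.09644963]
(array([-0.0026,  0.1206, -0.0997]), np.float64(0.14), 'heading', np.float64(65.94), 'tilt', array([ 0.0056, -0.0054, -1.    ]))
```

>>> play_rows --plan '[[[0.95,-0.001,0.004,-0.0033,0],[0.95,-0.002,0.012,-0.01,0],[0.95,-0.0025,0.024,-0.02,0],[0.95,-0.0025,0.038,-0.0315,0],[0.95,-0.0025,0.053,-0.044,0],[0.95,-0.0025,0.068,-0.056,0],[0.95,-0.0025,0.083,-0.0685,0],[0.95,-0.0025,0.097,-0.08,0],[0.95,-0.0025,0.109,-0.09,0],[0.95,-0.0025,0.117,-0.0966,0],[0.95,-0.0025,0.12,-0.0995,0],[0.95,-0.0025,0.12,-0.0995,0]]]'

```text
clock: 18.0
position: [0.4902, 0.027, 0.098]
ee_rot: [0.694, 0.145, 0.689, -0.149]
contact_force: [-0.5, 0.2, -4.7]
width: 0.0144
```

```bash
python3 snap.py wrist w14; python3 snap.py scene s14; python3 snap.py top t14; python3 lv.py w14; python3 - <<'E'
from meas import *
for t in ("t14","s14"):
    v=pickle.load(open(t+".pkl","rb"));X=cloud(v).reshape(-1,3)
    u=np.array([np.cos(np.radians(-24.1)),np.sin(np.radians(-24.1))]);n=np.array([-u[1],u[0]])
    d=X[:,:2]-v[3]["position"][:2];a=d@u;b=d@n
    m=(np.abs(b)<.03)&(a>.02)&(a<.1)&(X[:,2]>.11)&(X[:,2]<.18)
    H=X[m];hz=H[H[:,2]>.15];print(t,"head",np.percentile(a[m],[1,99]).round(4),np.percentile(b[m],[1,99]).round(4),np.percentile(H[:,2],[1,50,99]).round(4))
    m=(np.abs(b)<.03)&(a>-.17)&(a<-.1)&(X[:,2]>.1)&(X[:,2]<.18);H=X[m];print("foot",np.percentile(a[m],[1,99]).round(4),np.percentile(H[:,2],[1,50,99]).round(4))
    try: print("ring",ring(v,(.4907,.0275)))
    except Exception as e: print(e)
    S=X[np.linalg.norm(X[:,:2]-[.4907,.0280],axis=1)<.05];S=S[(S[:,2]>.06)&(S[:,2]<.095)];print("saddle pts",len(S),len(S) and S.mean(0).round(4),len(S)>4 and cv2.minAreaRect((S[:,:2]*1000).astype(np.float32)))
v=pickle.load(open("s14.pkl","rb"))
a=cv2.resize(v[0][100:300,240:460],None,fx=2.9,fy=2.9,interpolation=cv2.INTER_CUBIC)
a=np.clip(a.astype(float)*2,0,255).astype(np.uint8);cv2.imwrite("pics/s14c.png",a[:,:,::-1])
E
```

```text
18.0 [0.49018962 0.02704959 0.09797983] 0.014405025708492367 [-0.53  0.22 -4.7 ]
18.05 [0.49054932 0.02649359 0.09801102] 0.013840985201874611 [ 0.17 -0.57 -4.21]
18.1 [0.49072544 0.02619005 0.09799243] 0.01448009394161408 [-0.15 -0.45 -5.47]
n 8179 bar top slope -0.0036 z at grasp 0.1504 t -0.10741173351395153 -0.020012318565641948
bar yaw -24.02
TCP foot on bar line [0.4908 0.0285] (array([0., 0., 0.]), np.float64(0.2), 'heading', np.float64(66.0), 'tilt', array([ 0.0057, -0.0057, -1.    ])) [-0.05  0.01  0.01]
t14 head [0.0322 0.0776] [-0.022  -0.0088] [0.1242 0.1557 0.1616]
foot [-0.1038 -0.1003] [0.1472 0.1509 0.1536]
ring (array([0.491 , 0.0289]), np.float64(0.0518), 44)
saddle pts 38 [0.4773 0.016  0.0798] ((478.9288635253906, 18.444690704345703), (15.565794944763184, 16.08987045288086), 66.36154174804688)
s14 head [0.0242 0.0795] [-0.0249  0.0209] [0.1203 0.153  0.1607]
foot [-0.1528 -0.1003] [0.1287 0.1464 0.1535]
ring (array([0.4891, 0.0258]), np.float64(0.0512), 70)
saddle pts 102 [0.4884 0.0081 0.0764] ((485.2657165527344, 13.720653533935547), (19.097597122192383, 33.76563262939453), 64.5488052368164)
```

View pics/s14c.png

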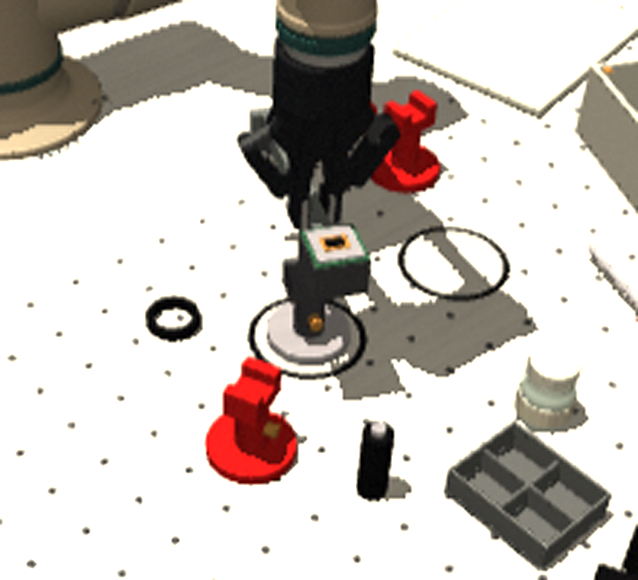

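View pics/w14.png

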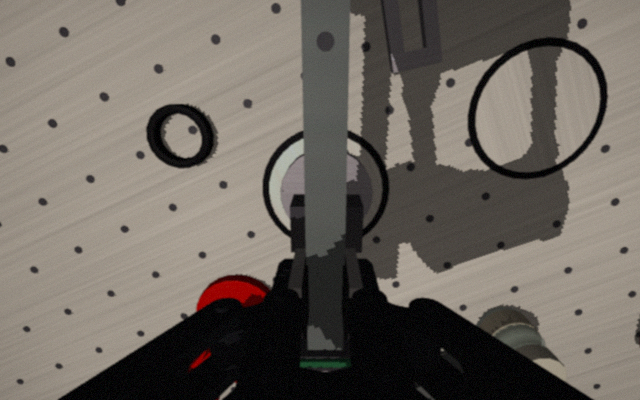

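View pics/t14.png

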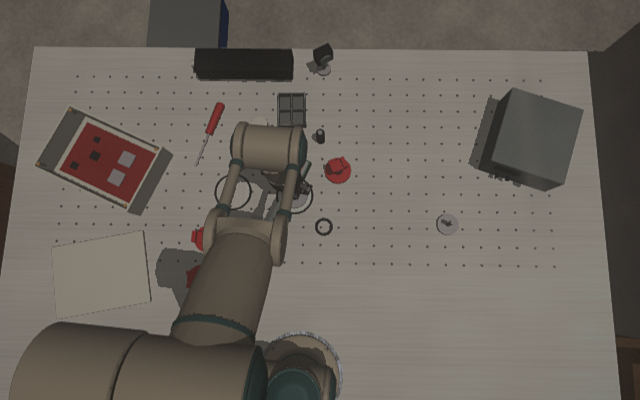

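The bracket hangs over the stand, level and aligned in scene crop (330,250), with a clear gap above the saddle. I let it settle.

>>> play_rows --plan '[[[0.95,0,0.001,0,0],[0.95,0,0.001,0,0],[0.95,0,0.001,0,0],[0.95,0,0.001,0,0],[0.95,0,0.001,0,0],[0.95,0,0.001,0,0],[0.95,0,0.001,0,0],[0.95,0,0.001,0,0],[0.95,0,0.001,0,0],[0.95,0,0.001,0,0]]]'

```text
clock: 19.15
position: [0.4912, 0.027, 0.098]
ee_rot: [0.694, 0.146, 0.689, -0.149]
contact_force: [0.6, 0.6, -4.7]
width: 0.0141
```

```bash
for i in 1 2 3 4; do python3 snap.py wrist w15_$i; done; python3 lv.py w15_4; python3 -c "
import pickle;print(abs(pickle.load(open('w15_4.pkl','rb'))[3]['qd']).max())"
```

```text
19.15 [0.49115581 0.02698512 0.09798445] 0.014124501602202605 [ 0.63  0.59 -4.68]
19.2 [0.49116303 0.0269582  0.09797085] 0.014461554257354299 [ 0.61 -0.51 -4.82]
19.25 [0.49116416 0.02697018 0.09798239] 0.014231116353602493 [ 0.4   0.26 -4.15]
19.3 [0.49120053 0.02698041 0.09798156] 0.014215334564631145 [ 0.25 -0.11 -5.66]
n 8210 bar top slope -0.0021 z at grasp 0.1505 t -0.1073566609626406 -0.020030877194852876
bar yaw -24.09
TCP foot on bar line [0.4918 0.0284] (array([0., 0., 0.]), np.float64(0.12), 'heading', np.float64(65.92), 'tilt', array([ 0.0061, -0.0059, -1.    ])) [-0.01 -0.02 -0.03]
0.0018704111038286106
```

The bracket is still, level and within about 1–2 mm of the saddle centre, so I hand in.

```bash
python3 -c "
from rig import manip
print(manip.sign_off())"
```

```text
the job is handed in; nothing more can be done
None
```

I slid the grey stand into the empty ring, gripped the bracket at its balance point, and handed in while holding it over the saddle. No verdict was reported.

**Last checks**
- **Stand:** measured within 1 mm of the ring's centre after release, when it was last fully in view. Its saddle top stayed at 86 mm throughout the slide, so it was not lifted.
- **Bracket:** the bar is level to about 0.002 rad, with the balance point about 140 mm above the table. It is about 1–2 mm from the saddle centre in plan, and the bar is within about 0.5° of the slot. The arm is still, and the load reads about 4.7 N.
- **Bystanders:** none looked shifted in the last top and scene pictures, though the arm hid part of the table. I did not measure their positions again.

**What disagreed**
- **Finger length:** the fingers and gripper body sit about 33 mm short of the reported tool tip. My first close on the stand therefore shut in the air above it, without touching it. I confirmed the offset in the wrist and scene views, corrected for it, and chose the bracket grip height to meet the limits under either reading of the grasp point.
- **Scene camera:** it places the ring about 2 mm off from the other two views, which is within its stated calibration.

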